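# Pop the orange battery hatch and check that it stays open

### The arm

A 6-joint arm with a two-finger parallel gripper is mounted at the origin on a cart in front of the work surface, level with it; the furniture and walls round the work are solid. World frame = base frame: x ahead of the robot, y to its left, z up, the work surface at z = 0. Lengths are in m, angles in rad, forces in N, time in s.
With the tool pointing down it reaches from about 0.375 to 0.975 m from the base axis. Payload 3.8 kg.
Tool frame: the origin (TCP) lies on the centre line of the jaws, within the pads' length; the fingertips stand 22 mm ahead of it and the grasp point (between the pads) lies 3 mm ahead of it; z points along the fingers, x is the direction in which the jaws open and shut, and the axes are right-handed (so a half turn about z gives the same grasp; the last joint's range is limited). The gripper opens to 85 mm and grips with 20 to 120 N. Pads are 22 mm wide; open, the fingers measure 114 mm over their backs; the gripper's body (76 mm by 85 mm) begins 54 mm behind the grasp point. The pads swing forward as they close: fully open they stand 13 mm farther back than shut.
Start: joints at [-0.037, 0.264, 1.604, -0, 1.274, -0.037], TCP at [0.675, -0, 0.253] pointing down, gripper open.
Joint ranges: [-2.63, 2.63], [-0.94, 2.18], [0.31, 2.57], [-1.31, 4.45], [0, 2.66], [-2.55, 2.55]. Speed limits (rad/s): [2.57, 2.57, 3.14, 3.14, 3.14, 3.14].

### API

Orientations are given as a rotation vector (axis times angle).
In Python, from workcell import bot, viewer gives the robot as it stands.
- The arm moves only by the tool move_arm, never from a script. Its argument "series" is text: rows parted by semicolons, each of 7 numbers parted by spaces: the turn, a rotation vector about the tool's x, y, z scaled (see below), then the shift along the tool's x, y, z scaled (see below), then the opening, from -1 (shut) to 1 (fully open). A call has exactly 8 rows; each row is the pose to reach, as a shift and turn from the pose commanded when the call began, along the tool's axes at that moment; what a row does not reach only later rows make up. The controller multiplies each number of a shift by 100 mm and each number of a turn by 120 degrees. A row lasts 1/10 s, in which the tool goes at most 50 mm and 8.59 degrees, less where a joint would pass 70% of its speed; a pose out of reach is approached as far as the arm can. A call with a number of a shift or a turn outside -1 to 1 is refused whole. A call with a gripper value outside its range is refused whole. The fingers move at their own pace and stop on an object; "squeeze" is the grip in N (left out, the last holds). Time passes only in rows, so rows that repeat a pose let the fingers close, or fill a call up. It gives the time, the measured TCP pose, the force and the opening at its end, in the units of the state.
- bot.read_state(): the state, without advancing time (a new reading comes with each control period).
- viewer.read_camera(name): name is "scene" or "side" or "wrist"; returns a dict with "pixels" (384x512x3 uint8, red, green, blue), "K" (3x3 intrinsics, pixels), "world_to_cam" (4x4, takes a point from world to camera coordinates); the wrist camera has in their place "mount" (4x4, takes a point from camera to tool coordinates, whose origin is the TCP and whose axes are the tool frame's). Camera axes: x right, y up, looking along -z (the intrinsics and any distortion apply to the point x, -y, -z); pixel columns grow to the right and rows downward; lengths in m; the calibration is good to about 2 mm. The wrist camera is an equidistant fisheye: a pixel r from the principal point sees the ray r / f radians off the axis. A picture is of the moment at which its call begins: read the wrist's pose just before it. There is no depth.
- bot.finish_job(): hands the job in, once; it reports no verdict.
The state is a dict: "time": time; "q": joint angles; "joint_vel": joint speeds; "joint_torque": joint torques, N m; "tool_pos": TCP position; "tcp_rot": TCP orientation; "wrist_force": force on the tool from outside, world axes, zero at the start; "torque": the same for the moment, N m; "width": opening from 0.0 (shut) to 1.0 (fully open).
Only numpy, scipy, OpenCV 4.12 (cv2) and the standard library are available. Lean on these libraries where they do the work, as an engineer would, in place of code of your own. Each camera call takes 0.05 s, during which the arm holds its last target.

### The job

Press the pad of the orange battery hatch all the way in with a fingertip until its push-push latch lets go, back off upwards so that the hatch pops fully open, and let it stand open untouched for about two seconds. Then check it: nudge its raised edge down with a fingertip by about one centimetre and draw back, so that it springs fully open again and stays open. Press it in only once, for a second full press shuts it again; grasp nothing, leave the blue hatch shut and do not disturb the loose things around.

Things in the scene. Friction and masses are not known exactly. Their poses are not given: they have to be found in the camera images.
- orange_box: grey bench instrument, fixed, 140 (its x) x 110 (y) x 60 (z) mm, origin at the centre of its underside, turned about z up to 0.35 rad. Its orange battery hatch, 82 (x) x 72 (y) mm, lies flush in the 60 mm high top: free edge at local x = -0.058 (side of the two round sockets), hinge line along y at x = 0.026, z = 0.056. Rim 12 mm wide at the free edge, 19 mm at the sides; flat deck behind.
- orange_hatch (a joint): orange hatch angle (rad): 0 latched flush, negative pressed in (stop -0.105, 6.5 mm down at the pad), 0.8 fully open (stop). Pressed in beyond -0.09 (about 4 N at the pad) and let go, it springs up to 0.8 in about 1 s, following a finger still over it, and is held there by about 2 N at the edge. Pushed fully in again, it latches shut.
- orange_pad (a point): centre of the round black rubber pad, 22 mm across, on the outer face of the orange hatch, 62 mm from the hinge, 22 mm from the free edge; 60 mm above the bench when shut; moves with the hatch
- orange_edge (a point): middle of the free edge of the orange hatch, on its outer face, 84 mm from the hinge; moves with the hatch; about 120 mm above the bench when fully open
- blue_box: grey bench instrument, fixed, 140 (its x) x 110 (y) x 60 (z) mm, origin at the centre of its underside, turned about z up to 0.35 rad. Its blue battery hatch, 82 (x) x 72 (y) mm, lies flush in the 60 mm high top: free edge at local x = -0.058 (side of the two round sockets), hinge line along y at x = 0.026, z = 0.056. Rim 12 mm wide at the free edge, 19 mm at the sides; flat deck behind.
- blue_hatch (a joint): blue hatch angle (rad): 0 latched flush, negative pressed in (stop -0.105, 6.5 mm down at the pad), 0.8 fully open (stop). Pressed in beyond -0.09 (about 4 N at the pad) and let go, it springs up to 0.8 in about 1 s, following a finger still over it, and is held there by about 2 N at the edge. Pushed fully in again, it latches shut.
- blue_pad (a point): centre of the round black rubber pad, 22 mm across, on the outer face of the blue hatch, 62 mm from the hinge, 22 mm from the free edge; 60 mm above the bench when shut; moves with the hatch
- blue_edge (a point): middle of the free edge of the blue hatch, on its outer face, 84 mm from the hinge; moves with the hatch; about 120 mm above the bench when fully open
- orange_latch (a joint): sideways place of the steel pin under the orange hatch in the heart-shaped cam of its latch (m): 0 latched, positive while the first press releases it, -0.002 to -0.005 once it has popped, under -0.0045 while the open hatch is being pressed in again to shut it. Nothing to handle, only shows the latch's state.
- flux_jar: bystander: amber jar with white cap, 44 mm across, 47 mm tall; origin under its centre
- tip_tinner: bystander: small white round tin, 38 mm across, 19 mm tall; origin under its centre
- tape_roll: bystander: roll of amber tape lying flat, 60 mm across, 12 mm tall; origin under its centre
- cutter: bystander: small pliers with red handles lying flat, 45x128x12 mm; origin under its centre

How it is judged:
By the outcome, as a careful person would: the job done as asked, in the order asked, and still so for the second after the job is handed in, with the robot touching nothing.
It also fails if it takes over 48 s, if anything falls off the work surface, if the arm or the gripper's body presses on something with over 40 N, if the wrist force passes 120 N, or if a joint passes its speed limit or range.

## Working session

There is one attempt and no reset: what is moved stays moved. The work goes in short steps, Python scripts to look and compute and a tool call to move; the robot and the scene stay as the last step left them, time stands still between calls to the robot, and variables do not carry over. Pictures are saved under pics/ and viewed, and the job is handed in when it is done.

Besides the shell and the picture viewer there is one more tool, called after "Emit:" by a JSON object that holds its "method" and its "body". move_arm: Moves the arm, as the interface text tells. Its arguments: {"type":"object","properties":{"series":{"type":"string"},"squeeze":{"type":"number"}},"required":["series"]}

```bash
mkdir -p pics; ls
python3 - <<'E'
from workcell import bot, viewer
import cv2, numpy as np
s=bot.read_state(); print(s)
for n in ["scene","side","wrist"]:
    c=viewer.read_camera(n)
    cv2.imwrite(f"pics/a_{n}.png",c["pixels"][:,:,::-1])
    print(n,{k:np.round(v,4).tolist() for k,v in c.items() if k!="pixels"})
E
```

```text
pics
{'time': 0.0, 'q': array([-3.68958531e-02,  2.64772443e-01,  1.60539510e+00,  2.15756160e-05,
        1.27368570e+00, -3.69028295e-02]), 'joint_vel': array([ 4.98936923e-04, -4.73288041e-04, -2.04797411e-03, -4.49940265e-05,
        3.46843036e-04,  1.98258318e-03]), 'joint_torque': array([ 6.10465631e-04, -5.15121067e+01, -3.67308676e+01, -4.07824507e-05,
        1.31324201e-02,  1.46811578e-05]), 'tool_pos': array([6.74312700e-01, 3.30437774e-05, 2.51937571e-01]), 'tcp_rot': array([-3.14148665e+00, -9.99882458e-07,  3.54720101e-03]), 'wrist_force': array([-0.55020684,  0.65552196,  0.25789352]), 'torque': array([-0.00472541, -0.03303335,  0.01215093]), 'width': 0.9983098520035134}
scene {'K': [[380.6286, 0.0, 256.093], [0.0, 380.6286, 189.2089], [0.0, 0.0, 1.0]], 'world_to_cam': [[0.8435, -0.537, -0.0144, -0.426], [0.2432, 0.3578, 0.9016, -0.2147], [-0.479, -0.7639, 0.4324, -0.9551], [0.0, 0.0, 0.0, 1.0]]}
side {'K': [[444.9844, 0.0, 254.4309], [0.0, 444.9844, 198.9268], [0.0, 0.0, 1.0]], 'world_to_cam': [[-0.9252, -0.3795, 0.0063, 0.5197], [0.2589, -0.619, 0.7415, -0.1495], [-0.2775, 0.6876, 0.6709, -1.2012], [0.0, 0.0, 0.0, 1.0]]}
wrist {'K': [[297.3186, 0.0, 258.9429], [0.0, 297.3186, 190.6215], [0.0, 0.0, 1.0]], 'mount': [[1.0, -0.0009, 0.0007, 0.0006], [-0.0007, -0.9543, -0.2988, -0.0773], [0.0009, 0.2988, -0.9543, -0.1205], [0.0, 0.0, 0.0, 1.0]]}
```

View pics/a_scene.png

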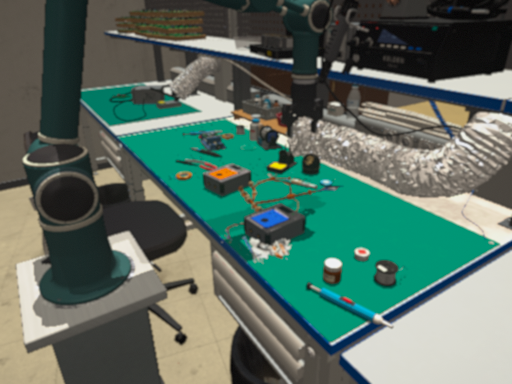

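View pics/a_side.png

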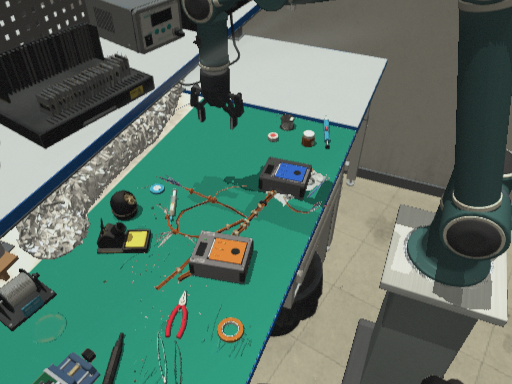

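View pics/a_wrist.png

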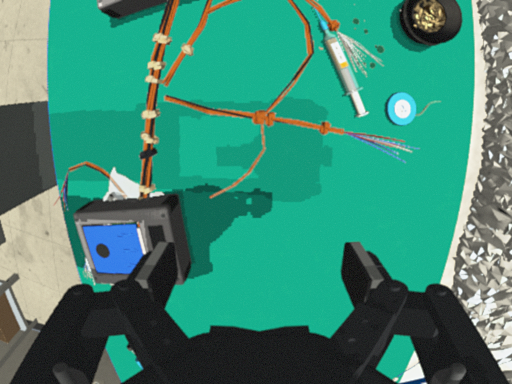

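The side view shows the orange hatch at about (230,250), with its black pad near (240,258). The scene view shows it at about (225,174). The blue hatch is in the wrist view at about (115,248). Next I measure the orange hatch on the plane z = 0.06.

```bash
cat > h.py <<'E'
import numpy as np, cv2
from scipy.spatial.transform import Rotation as R
def ray(c,uv,state=None):
    K=c["K"]; u,v=uv
    x=(u-K[0,2])/K[0,0]; y=(v-K[1,2])/K[1,1]
    if "mount" in c:
        r=np.hypot(x,y); d=np.array([np.sin(r)*x/max(r,1e-9),-np.sin(r)*y/max(r,1e-9),-np.cos(r)])
        M=np.eye(4); M[:3,:3]=R.from_rotvec(state["tcp_rot"]).as_matrix(); M[:3,3]=state["tool_pos"]
        T=M@c["mount"]
    else:
        d=np.array([x,-y,-1.]); T=np.linalg.inv(c["world_to_cam"])
    return T[:3,3],T[:3,:3]@d
def onplane(c,uv,z,state=None):
    o,d=ray(c,uv,state); return o+d*(z-o[2])/d[2]
def orange(img,roi=None):
    hsv=cv2.cvtColor(img,cv2.COLOR_RGB2HSV)
    m=cv2.inRange(hsv,(8,190,150),(20,255,255))
    if roi: 
        z=np.zeros_like(m); x0,y0,x1,y1=roi; z[y0:y1,x0:x1]=m[y0:y1,x0:x1]; m=z
    return m
def biggest(m):
    cs,_=cv2.findContours(m,cv2.RETR_EXTERNAL,cv2.CHAIN_APPROX_NONE); return max(cs,key=cv2.contourArea)
E
python3 - <<'E'
from h import *
from workcell import viewer,bot
for n,roi in [("side",(180,220,265,285)),("scene",(195,155,255,200))]:
    c=viewer.read_camera(n); m=orange(c["pixels"],roi); k=biggest(cv2.morphologyEx(m,cv2.MORPH_CLOSE,np.ones((3,3))))
    print(n,cv2.contourArea(k),cv2.boundingRect(k))
    P=np.array([onplane(c,p[0],0.06)[:2] for p in k],np.float32)
    r=cv2.minAreaRect(P*1000); print("rect mm",r); print(cv2.boxPoints(r))
    x,y,w,h=cv2.boundingRect(k)
    s=c["pixels"][y-12:y+h+12,x-12:x+w+12,::-1]
    cv2.imwrite(f"pics/b_{n}.png",cv2.resize(s,None,fx=7,fy=7,interpolation=cv2.INTER_CUBIC)); print("crop origin",x-12,y-12)
    # black pad: dark pixels inside hull
    hull=cv2.convexHull(k); f=np.zeros(m.shape,np.uint8); cv2.fillPoly(f,[hull],255); f=cv2.erode(f,np.ones((5,5)))
    g=c["pixels"].max(2); d=((g<130)&(f>0)).astype(np.uint8)
    M=cv2.moments(d,True); 
    if M["m00"]: 
        uv=(M["m10"]/M["m00"],M["m01"]/M["m00"]); print("pad",M["m00"],uv,onplane(c,uv,0.06))
E
```

```text
Traceback (most recent call last):
  File "h.py", line 22, in biggest
    cs,_=cv2.findContours(m,cv2.RETR_EXTERNAL,cv2.CHAIN_APPROX_NONE); return max(cs,key=cv2.contourArea)
                                                                             ~~~^^^^^^^^^^^^^^^^^^^^^^^^
ValueError: max() iterable argument is empty
```

```bash
ls -la pics; python3 -c "
import cv2
for n in ['side','scene']: print(cv2.imread(f'pics/b_{n}.png').shape)"
```

```text
total 976
drwxr-xr-x 2 agent agent   4096 Dec  7 16:03 .
drwxr-xr-x 3 agent agent   4096 Dec  7 16:04 ..
-rw-r--r-- 1 agent agent 303115 Dec  7 16:03 a_scene.png
-rw-r--r-- 1 agent agent 325601 Dec  7 16:03 a_side.png
-rw-r--r-- 1 agent agent 352504 Dec  7 16:03 a_wrist.png[ WARN:0@0.011] global loadsave.cpp:275 findDecoder imread_('pics/b_side.png'): can't open/read file: check file path/integrity
Traceback (most recent call last):
AttributeError: 'NoneType' object has no attribute 'shape'
```

```bash
sed -i 's/(8,190,150),(20,255,255)/(5,150,110),(20,255,255)/' h.py
cat > m.py <<'E'
from h import *
class C(dict): pass
import sys
from workcell import viewer,bot
for n,roi in [("side",(180,220,265,285)),("scene",(195,155,255,200))]:
    c=viewer.read_camera(n); 
    hsv=cv2.cvtColor(c["pixels"],cv2.COLOR_RGB2HSV); u,v=((225,248) if n=="side" else (222,174)); print(hsv[v,u])
    m=orange(c["pixels"],roi); k=biggest(cv2.morphologyEx(m,cv2.MORPH_CLOSE,np.ones((3,3))))
    print(n,cv2.contourArea(k),cv2.boundingRect(k))
    P=np.array([onplane(c,p[0],0.06)[:2] for p in k],np.float32)
    r=cv2.minAreaRect(P*1000); print("rect mm",r); print(cv2.boxPoints(r))
    x,y,w,h=cv2.boundingRect(k)
    s=c["pixels"][y-12:y+h+12,x-12:x+w+12,::-1]
    cv2.imwrite(f"pics/b_{n}.png",cv2.resize(s,None,fx=7,fy=7,interpolation=cv2.INTER_CUBIC)); print("crop origin",x-12,y-12)
    hull=cv2.convexHull(k); f=np.zeros(m.shape,np.uint8); cv2.fillPoly(f,[hull],255); f=cv2.erode(f,np.ones((5,5)))
    g=c["pixels"].max(2); d=((g<130)&(f>0)).astype(np.uint8)
    M=cv2.moments(d,True); 
    if M["m00"]: 
        uv=(M["m10"]/M["m00"],M["m01"]/M["m00"]); print("pad",M["m00"],uv,onplane(c,uv,0.06))
E
python3 m.py
```

```text
[ 14 179 221]
side 649.5 (209, 238, 38, 26)
rect mm ((527.7721557617188, 261.8637390136719), (81.56783294677734, 72.59014129638672), 10.955199241638184)
[[480.8339  289.74673]
 [494.62906 218.47948]
 [574.71045 233.98074]
 [560.9153  305.248  ]]
crop origin 197 226
pad 43.0 (235.06976744186048, 250.95348837209303) [0.50989555 0.25644999 0.06      ]
[ 16 255 219]
scene 148.0 (210, 168, 27, 11)
rect mm ((525.6759643554688, 254.58804321289062), (82.06216430664062, 71.35122680664062), 10.509861946105957)
[[478.82587 282.1809 ]
 [491.84064 212.02667]
 [572.52606 226.99518]
 [559.5113  297.1494 ]]
crop origin 198 156
pad 2.0 (218.5, 174.0) [0.50879001 0.25583363 0.06      ]
```

The two views agree. The hatch rectangle measures 82 x 72 mm, centred near (0.527, 0.258) with a yaw of about 10.7°, and the pad is near (0.508, 0.255) on the robot side. I'll head there with the fingers shut, turning the tool so its y axis lies along the box's x.

Emit:
{"method": "move_arm", "body": {"series": "0 0 -0.05 -0.1 -0.12 0 -1; 0 0 -0.1 -0.21 -0.25 0 -1; 0 0 -0.15 -0.32 -0.38 0 -1; 0 0 -0.2 -0.43 -0.51 0 -1; 0 0 -0.25 -0.54 -0.64 0 -1; 0 0 -0.3 -0.65 -0.77 0 -1; 0 0 -0.36 -0.76 -0.9 0 -1; 0 0 -0.42 -0.85 -1 0 -1", "squeeze": 20}}

```text
time: 1.1
tool_pos: [0.5893, 0.1007, 0.2532]
tcp_rot: [-2.839, -1.345, 0.0]
wrist_force: [-0.4, -0.8, 0.2]
width: -0.003
```

Run:
```python
from workcell import bot
import numpy as np
from h import R
s=bot.read_state(); print(s["time"],s["tool_pos"],s["width"],s["q"]); A=R.from_rotvec(s["tcp_rot"]).as_matrix(); print(A.round(3)); print("to (0.48,0.24,0.25) in tool", A.T@(np.array([.47,.2465,.24])-s["tool_pos"]))
```

```text
1.1 [0.58929311 0.10070513 0.2532416 ] -0.002838441721382506 [ 1.27494474e-01  1.19336960e-01  1.77477665e+00  1.92724782e-04
  1.24766128e+00 -7.57658521e-01]
[[ 0.633  0.774 -0.   ]
 [ 0.774 -0.633  0.   ]
 [-0.    -0.    -1.   ]]
to (0.48,0.24,0.25) in tool [ 0.0373028  -0.18464625  0.01328898]
```

Emit:
{"method": "move_arm", "body": {"series": "0 0 -0.05 0.08 -0.12 0 -1; 0 0 -0.1 0.16 -0.25 0 -1; 0 0 -0.15 0.25 -0.38 0 -1; 0 0 -0.2 0.34 -0.51 0 -1; 0 0 -0.25 0.43 -0.64 0 -1; 0 0 -0.3 0.52 -0.77 0 -1; 0 0 -0.36 0.6 -0.9 0 -1; 0 0 -0.418 0.68 -1 0 -1"}}

```text
time: 1.9
tool_pos: [0.5559, 0.2169, 0.2533]
tcp_rot: [-2.001, -2.422, -0.0]
wrist_force: [-0.0, 0.4, 0.5]
width: 0.001
```

Run:
```python
from workcell import bot,viewer
import numpy as np,cv2
from h import R
s=bot.read_state(); c=viewer.read_camera("wrist"); print(s["time"],s["tool_pos"],s["q"]); A=R.from_rotvec(s["tcp_rot"]).as_matrix(); print(A.round(3))
cv2.imwrite("pics/c_wrist.png",c["pixels"][:,:,::-1]); np.savez("c.npz",**c,**s)
```

```text
1.9 [0.55585881 0.21688237 0.25329593] [ 3.30191632e-01  1.17028986e-01  1.77724307e+00  1.40823299e-04
  1.24738806e+00 -1.43038927e+00]
[[-0.189  0.982 -0.   ]
 [ 0.982  0.189  0.   ]
 [ 0.    -0.    -1.   ]]
```

View pics/c_wrist.png

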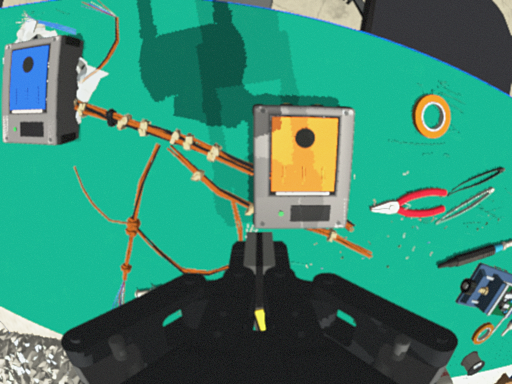

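The wrist view shows the orange hatch at columns 271–336 and rows 116–192. The pad is at about (305,138), towards the free (robot) side, and the two sockets are on the top edge.

```bash
cat > w.py <<'E'
from h import *
c=dict(np.load("c.npz")); s=c
m=orange(c["pixels"],(255,100,350,215)); hsv=cv2.cvtColor(c["pixels"],cv2.COLOR_RGB2HSV)
m=cv2.inRange(hsv,(5,100,110),(25,255,255)); z=np.zeros_like(m); z[100:215,262:345]=m[100:215,262:345]
k=biggest(cv2.morphologyEx(z,cv2.MORPH_CLOSE,np.ones((5,5)))); print(cv2.boundingRect(k))
P=np.array([onplane(c,p[0],0.06,s)[:2] for p in k],np.float32); r=cv2.minAreaRect(P*1000); print(r); print(cv2.boxPoints(r))
d=np.zeros_like(m); sub=(c["pixels"].max(2)<70)[122:155,285:325]; d[122:155,285:325]=sub
M=cv2.moments(d,True); uv=(M["m10"]/M["m00"],M["m01"]/M["m00"]); p=onplane(c,uv,0.06,s); print("pad",M["m00"],uv,p)
pk=biggest(d*255); Q=np.array([onplane(c,p[0],0.06,s)[:2] for p in pk],np.float32); print(cv2.minEnclosingCircle(Q*1000))
A=R.from_rotvec(s["tcp_rot"]).as_matrix(); print("delta tool",A.T@(p-s["tool_pos"]))
E
python3 w.py
```

```text
(269, 116, 70, 76)
((528.2042236328125, 261.54010009765625), (83.03784942626953, 74.20206451416016), 10.781341552734375)
[[480.478   290.21964]
 [494.35837 217.32738]
 [575.9304  232.86057]
 [562.05005 305.7528 ]]
pad 246.0 (304.6544715447154, 137.6382113821138) [0.51026242 0.2586885  0.06      ]
((510.2591552734375, 258.5859069824219), 9.5659818649292)
delta tool [ 0.04963176 -0.03687678  0.19330518]
```

The wrist pad fix (0.510, 0.259) agrees with the side view to 2–3 mm and its diameter is plausible. I'll use (0.509, 0.2575) and hover above it with a slight 4.5° lean, so the tip lies flat on the pressed pad.

Emit:
{"method": "move_arm", "body": {"series": "-0.005 0 0 0.08 -0.07 0.12 -1; -0.01 0 0 0.16 -0.13 0.25 -1; -0.015 0 0 0.24 -0.2 0.4 -1; -0.02 0 0 0.32 -0.26 0.55 -1; -0.025 0 0 0.4 -0.33 0.7 -1; -0.03 0 0 0.46 -0.38 0.82 -1; -0.0375 0 0 0.487 -0.4 0.9 -1; -0.0375 0 0 0.487 -0.4 0.9 -1"}}

```text
time: 2.75
tool_pos: [0.5063, 0.2561, 0.1616]
tcp_rot: [1.977, 2.377, 0.089]
wrist_force: [0.5, -1.0, -0.6]
width: -0.002
```

```bash
cat > look.py <<'E'
import sys
from workcell import bot,viewer
from h import *
tag=sys.argv[1]; names=sys.argv[2:]
s=bot.read_state(); print(s["time"],s["tool_pos"].round(4),s["wrist_force"].round(2),s["width"]); A=R.from_rotvec(s["tcp_rot"]).as_matrix(); print(A.round(3)); print("tip",(s["tool_pos"]+A[:,2]*.022).round(4))
for n in names:
    c=viewer.read_camera(n); im=c["pixels"][:,:,::-1]
    if n=="side": im=cv2.resize(im[150:330,140:340],None,fx=3,fy=3,interpolation=cv2.INTER_CUBIC)
    if n=="scene": im=cv2.resize(im[110:230,160:320],None,fx=4,fy=4,interpolation=cv2.INTER_CUBIC)
    cv2.imwrite(f"pics/{tag}_{n}.png",im)
E
python3 look.py d side wrist
```

```text
2.75 [0.5063 0.2561 0.1616] [ 0.52 -0.99 -0.61] -0.0022392385354226183
[[-0.182  0.98   0.074]
 [ 0.983  0.182  0.013]
 [-0.001  0.075 -0.997]]
tip [0.508  0.2564 0.1397]
```

View pics/d_side.png

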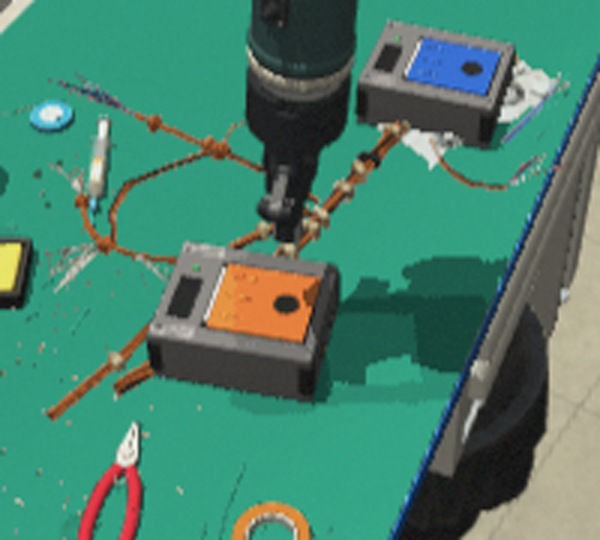

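View pics/d_wrist.png

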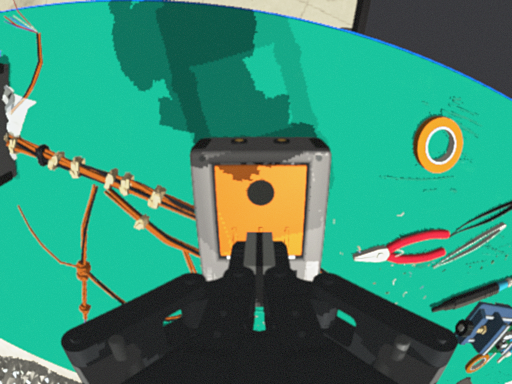

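The tip hovers above the hatch at z = 0.140, and in the wrist view the pad at (260,193) lies on the jaw centre line. Descending to about 10 mm above the pad.

Emit:
{"method": "move_arm", "body": {"series": "0 0 0 0 -0.01 0.1 -1; 0 0 0 0 -0.01 0.22 -1; 0 0 0 0 -0.02 0.34 -1; 0 0 0 0 -0.025 0.46 -1; 0 0 0 0.01 -0.03 0.57 -1; 0 0 0 0.01 -0.04 0.65 -1; 0 0 0 0.01 -0.04 0.7 -1; 0 0 0 0.01 -0.04 0.7 -1"}}

```text
time: 3.65
tool_pos: [0.5088, 0.2577, 0.0921]
tcp_rot: [1.975, 2.377, 0.091]
wrist_force: [-0.7, 0.1, 0.5]
width: -0.008
```

```bash
python3 look.py e side wrist
```

```text
3.65 [0.5088 0.2577 0.0921] [-0.75  0.12  0.49] -0.007646006339534835
[[-0.183  0.98   0.076]
 [ 0.983  0.183  0.014]
 [-0.     0.077 -0.997]]
tip [0.5104 0.258  0.0702]
```

View pics/e_side.png

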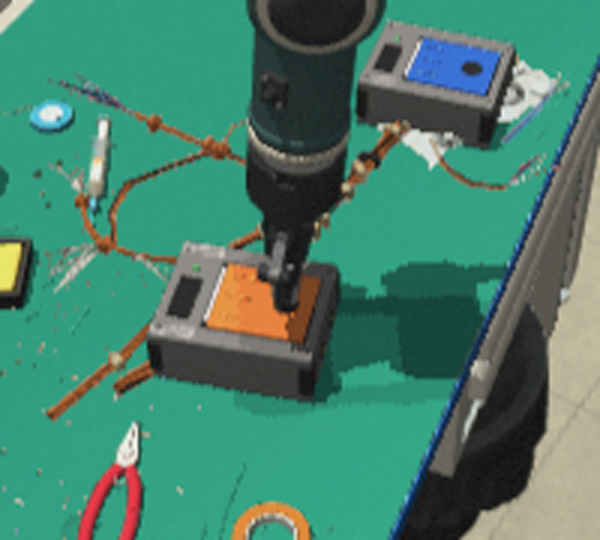

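View pics/e_wrist.png

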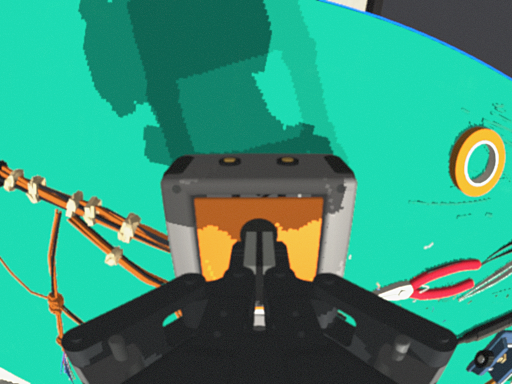

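The tip is over the pad at 10 mm. I'll press in slowly and watch the force.

Emit:
{"method": "move_arm", "body": {"series": "0 0 0 0 0 0.03 -1; 0 0 0 0 0 0.06 -1; 0 0 0 0 -0.01 0.08 -1; 0 0 0 0 -0.01 0.1 -1; 0 0 0 0 -0.01 0.11 -1; 0 0 0 0 -0.01 0.12 -1; 0 0 0 0 -0.01 0.13 -1; 0 0 0 0 -0.01 0.13 -1"}}

```text
time: 4.55
tool_pos: [0.509, 0.2579, 0.08]
tcp_rot: [1.975, 2.377, 0.093]
wrist_force: [-2.1, -0.4, 2.5]
width: 0.002
```

Emit:
{"method": "move_arm", "body": {"series": "0 0 0 0 0 0.01 -1; 0 0 0 0 0 0.02 -1; 0 0 0 0 0 0.03 -1; 0 0 0 0 0 0.035 -1; 0 0 0 0 0 0.04 -1; 0 0 0 0 0 0.04 -1; 0 0 0 0 0 0.04 -1; 0 0 0 0 0 0.04 -1"}}

```text
time: 5.35
tool_pos: [0.5096, 0.258, 0.0761]
tcp_rot: [1.975, 2.377, 0.093]
wrist_force: [-3.1, 0.1, 2.8]
width: 0.004
```

```bash
python3 look.py f wrist
```

```text
5.35 [0.5096 0.258  0.0761] [-3.15  0.07  2.76] 0.003500230738558906
[[-0.183  0.98   0.077]
 [ 0.983  0.183  0.014]
 [ 0.     0.078 -0.997]]
tip [0.5113 0.2583 0.0542]
```

View pics/f_wrist.png

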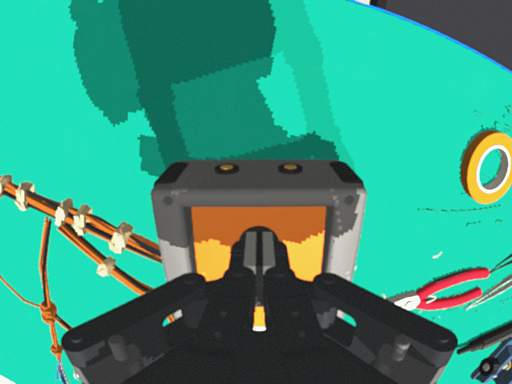

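Contact force is about 3 N and the hatch is partly pressed in. I'll go on until the stop shows as a force rise.

Emit:
{"method": "move_arm", "body": {"series": "0 0 0 0 0 0.005 -1; 0 0 0 0 0 0.01 -1; 0 0 0 0 0 0.015 -1; 0 0 0 0 0 0.02 -1; 0 0 0 0 0 0.02 -1; 0 0 0 0 0 0.02 -1; 0 0 0 0 0 0.02 -1; 0 0 0 0 0 0.02 -1"}}

```text
time: 6.2
tool_pos: [0.5098, 0.2581, 0.0754]
tcp_rot: [1.975, 2.377, 0.093]
wrist_force: [-7.1, -2.6, 11.2]
width: 0.004
```

The force jumped to 11 N with the tip 6.5 mm below flush, so the hatch is at the stop. Backing off straight upwards.

Emit:
{"method": "move_arm", "body": {"series": "0 0 0 0 0.01 -0.06 -1; 0 0 0 0 0.01 -0.15 -1; 0 0 0 0 0.02 -0.27 -1; 0 0 0 0 0.03 -0.42 -1; 0 0 0 0 0.045 -0.57 -1; 0 0 0 0 0.06 -0.72 -1; 0 0 0 0 0.07 -0.87 -1; 0 0 0 0 0.08 -1 -1"}}

```text
time: 7.0
tool_pos: [0.5102, 0.2582, 0.1762]
tcp_rot: [1.974, 2.376, 0.095]
wrist_force: [-0.7, -0.6, -0.2]
width: 0.001
```

Emit:
{"method": "move_arm", "body": {"series": "0 0 0 0 0 -0.08 -1; 0 0 0 0 0.01 -0.17 -1; 0 0 0 0 0.02 -0.26 -1; 0 0 0 0 0.03 -0.34 -1; 0 0 0 0 0.03 -0.38 -1; 0 0 0 0 0.03 -0.4 -1; 0 0 0 0 0.03 -0.4 -1; 0 0 0 0 0.03 -0.4 -1"}}

```text
time: 7.8
tool_pos: [0.5095, 0.2579, 0.2141]
tcp_rot: [1.975, 2.377, 0.092]
wrist_force: [0.1, -0.1, 0.3]
width: -0.003
```

```bash
python3 look.py g side wrist
```

```text
7.8 [0.5095 0.2579 0.2141] [ 0.09 -0.15  0.29] -0.0026549776630987888
[[-0.183  0.98   0.076]
 [ 0.983  0.183  0.014]
 [-0.     0.078 -0.997]]
tip [0.5112 0.2582 0.1922]
```

View pics/g_side.png

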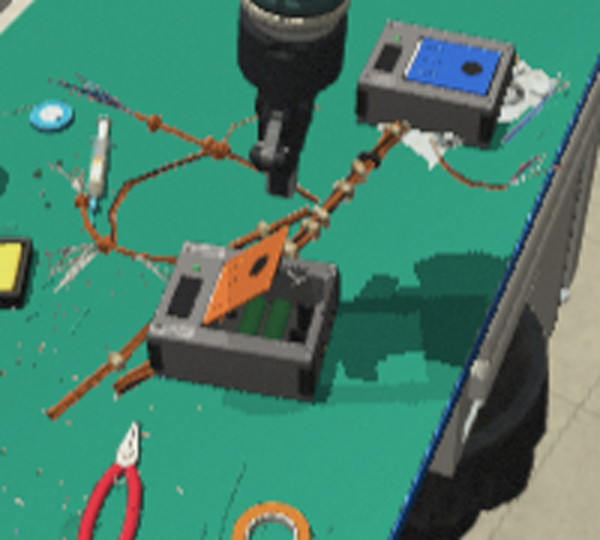

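View pics/g_wrist.png

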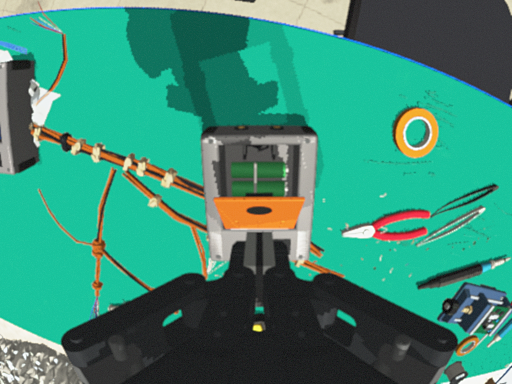

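The hatch has popped open: in the wrist view its raised edge runs from about (214,199) to (306,197), with the batteries visible behind. I'll let it stand for over two seconds, then measure the edge.

Emit:
{"method": "move_arm", "body": {"series": "0 0 0 0 0 0 -1; 0 0 0 0 0 0 -1; 0 0 0 0 0 0 -1; 0 0 0 0 0 0 -1; 0 0 0 0 0 0 -1; 0 0 0 0 0 0 -1; 0 0 0 0 0 0 -1; 0 0 0 0 0 0 -1"}}

```text
time: 8.7
tool_pos: [0.5098, 0.258, 0.2146]
tcp_rot: [1.975, 2.377, 0.093]
wrist_force: [0.6, 0.0, 0.3]
width: 0.004
```

Emit:
{"method": "move_arm", "body": {"series": "0 0 0 0 0 0 -1; 0 0 0 0 0 0 -1; 0 0 0 0 0 0 -1; 0 0 0 0 0 0 -1; 0 0 0 0 0 0 -1; 0 0 0 0 0 0 -1; 0 0 0 0 0 0 -1; 0 0 0 0 0 0 -1"}}

```text
time: 9.5
tool_pos: [0.5098, 0.258, 0.2146]
tcp_rot: [1.975, 2.377, 0.093]
wrist_force: [-0.5, -0.3, -0.6]
width: 0.001
```

```bash
cat > edge.py <<'E'
from h import *
from workcell import bot,viewer
s=bot.read_state(); A=R.from_rotvec(s["tcp_rot"]).as_matrix(); print(s["time"])
w=viewer.read_camera("wrist"); hsv=cv2.cvtColor(w["pixels"],cv2.COLOR_RGB2HSV)
m=cv2.inRange(hsv,(5,100,90),(25,255,255)); z=np.zeros_like(m); z[185:235,205:312]=m[185:235,205:312]
k=biggest(cv2.morphologyEx(z,cv2.MORPH_CLOSE,np.ones((7,7))))[:,0]
x0,x1=k[:,0].min(),k[:,0].max(); TL=k[np.argmin(k[:,0]*.3+k[:,1])]; TR=k[np.argmin(-k[:,0]*.3+k[:,1])]
print("TL,TR",TL,TR,(TL+TR)/2)
for zz in (.11,.12):
    a,b=onplane(w,TL,zz,s),onplane(w,TR,zz,s); print(zz,"width",np.linalg.norm(a-b),"mid",(a+b)/2)
# side view
c=viewer.read_camera("side"); m=orange(c["pixels"],(200,215,250,265)); ks=biggest(m)[:,0]
h=cv2.convexHull(ks); print("side quad",cv2.approxPolyDP(h,2,True)[:,0].tolist())
cv2.imwrite("pics/h_side.png",cv2.resize(c["pixels"][210:280,190:270,::-1],None,fx=7,fy=7,interpolation=cv2.INTER_NEAREST))
np.savez("e.npz",**c)
E
python3 edge.py
```

```text
9.5
TL,TR [215 196] [303 196] [259. 196.]
0.11 width 0.07076608970993267 mid [0.51697644 0.26037308 0.11      ]
0.12 width 0.0675303009503868 mid [0.5128308  0.25959511 0.12      ]
side quad [[235, 225], [229, 246], [208, 257], [215, 238]]
```

View pics/h_side.png

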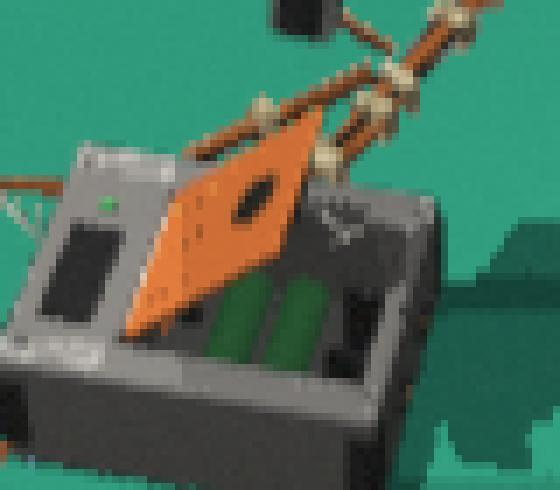

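In the side view the free edge runs from about (236,225) to (230,246). I'll triangulate its middle against the wrist view.

Run:
```python
from h import *
from workcell import bot,viewer
s=bot.read_state(); w=viewer.read_camera("wrist"); c=dict(np.load("e.npz"))
for wu,su in (((259,197),(233,235.7)),((214,197.5),(229.8,246.5)),((305,197),(235.8,225.5))):
    o1,d1=ray(w,wu,s); o2,d2=ray(c,su)
    a=np.linalg.lstsq(np.c_[d1,-d2],o2-o1,rcond=None)[0]; p,q=o1+a[0]*d1,o2+a[1]*d2; print((p+q)/2,"gap mm",1e3*np.linalg.norm(p-q))
```

```text
[0.51321058 0.25981195 0.11885522] gap mm 1.6580616088167102
[0.55127203 0.21903581 0.02859249] gap mm 19.00101456294359
[0.48955283 0.28061652 0.17908552] gap mm 9.840353786453212
```

The edge is at (0.513, 0.260, 0.119), which matches a fully open hatch. The tip at (0.511, 0.258) is right above the arc it will sweep. Descending to about 8 mm above the edge.

Emit:
{"method": "move_arm", "body": {"series": "0 0 0 0 -0.01 0.08 -1; 0 0 0 0 -0.02 0.19 -1; 0 0 0 0 -0.02 0.31 -1; 0 0 0 0 -0.03 0.43 -1; 0 0 0 0 -0.04 0.53 -1; 0 0 0 0 -0.05 0.61 -1; 0 0 0 0 -0.05 0.65 -1; 0 0 0 0 -0.05 0.65 -1"}}

```text
time: 10.45
tool_pos: [0.5095, 0.2578, 0.1485]
tcp_rot: [1.975, 2.377, 0.091]
wrist_force: [0.4, -0.6, -0.9]
width: 0.003
```

```bash
python3 look.py i side wrist
```

```text
10.45 [0.5095 0.2578 0.1485] [ 0.45 -0.63 -0.91] 0.0029892959156318276
[[-0.183  0.98   0.076]
 [ 0.983  0.183  0.014]
 [-0.     0.077 -0.997]]
tip [0.5112 0.2581 0.1266]
```

View pics/i_side.png

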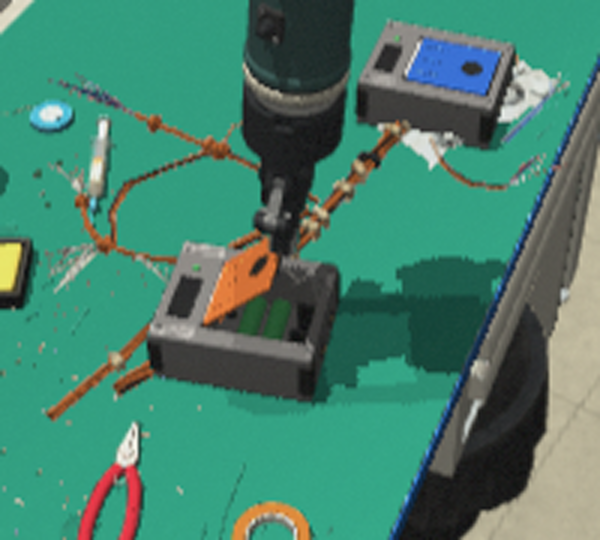

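View pics/i_wrist.png

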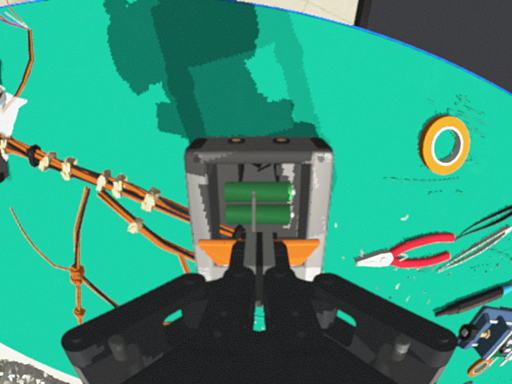

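The fingertip stands over the middle of the raised edge, which is at about row 240 in the wrist view. Nudging down to z ≈ 0.109.

Emit:
{"method": "move_arm", "body": {"series": "0 0 0 0 0 0.03 -1; 0 0 0 0 0 0.06 -1; 0 0 0 0 -0.01 0.085 -1; 0 0 0 0 -0.01 0.11 -1; 0 0 0 0 -0.01 0.13 -1; 0 0 0 0 -0.01 0.15 -1; 0 0 0 0 -0.015 0.17 -1; 0 0 0 0 -0.015 0.18 -1"}}

```text
time: 11.35
tool_pos: [0.5075, 0.2577, 0.1317]
tcp_rot: [1.976, 2.379, 0.088]
wrist_force: [-6.3, -0.9, 8.0]
width: 0.0
```

```bash
python3 look.py j side wrist
```

```text
11.35 [0.5075 0.2577 0.1317] [-6.29 -0.94  8.02] 0.0003034400037967434
[[-0.183  0.98   0.073]
 [ 0.983  0.183  0.013]
 [-0.     0.074 -0.997]]
tip [0.509  0.258  0.1098]
```

View pics/j_side.png

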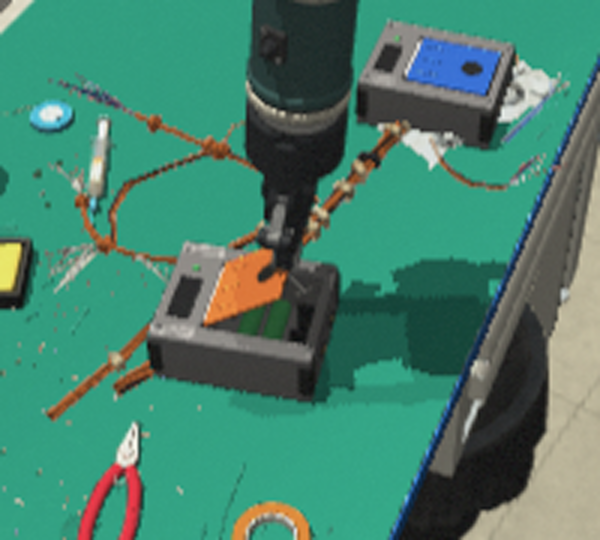

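View pics/j_wrist.png

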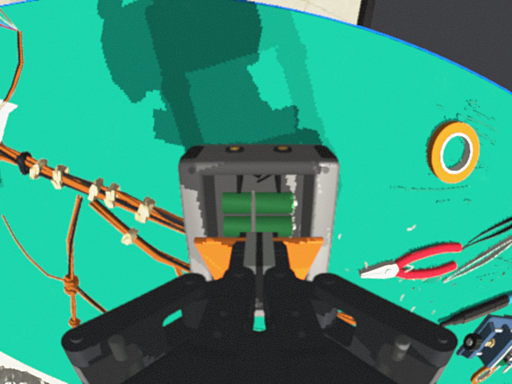

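Run:
```python
from h import *
from workcell import viewer
c=viewer.read_camera("side"); T=c["world_to_cam"];K=c["K"]
ex=np.array([.982,.187,0]);ey=np.array([-.187,.982,0]);O=np.array([.5444,.2642,0])
for a in (.8,.7,.65,.6,.55,.5):
    lx=.026-.084*np.cos(a)+.004*np.sin(a); lz=.056+.084*np.sin(a)+.004*np.cos(a)
    P=O+ex*lx+ey*.036+[0,0,lz]; q=T[:3,:3]@P+T[:3,3]; print(a,round(lz,4),K[0,2]-K[0,0]*q[0]/q[2],K[1,2]+K[1,1]*q[1]/q[2])
cv2.imwrite("pics/k_side.png",cv2.resize(c["pixels"][210:280,190:270,::-1],None,fx=7,fy=7,interpolation=cv2.INTER_NEAREST))
m=orange(c["pixels"],(200,215,250,265)); h=cv2.convexHull(biggest(m)[:,0]); print(cv2.approxPolyDP(h,1.5,True)[:,0].tolist())
```

```text
0.8 0.119 228.5655769531297 245.71085897289504
0.7 0.1132 231.0906737396387 247.74619635824118
0.65 0.11 232.2577795725557 248.8054822673021
0.6 0.1067 233.35720810804995 249.88837861699182
0.55 0.1033 234.38622187321158 250.99172596562818
0.5 0.0998 235.3423303958209 252.11233325985677
[[229, 233], [235, 241], [233, 249], [208, 258], [215, 238]]
```

View pics/k_side.png

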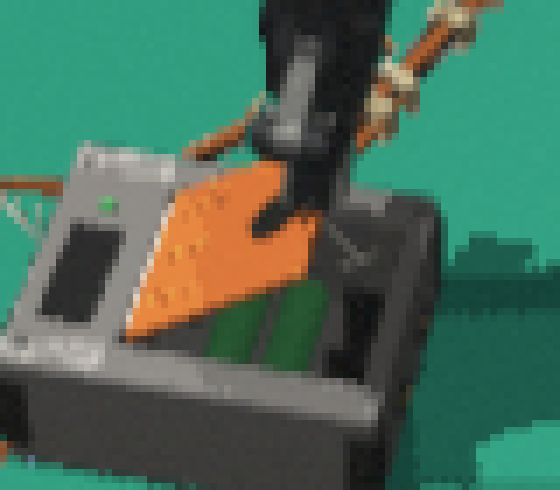

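The near hatch corner moved from (229.5,246.5) to (233.5,249.5). That is an angle of about 0.62 rad, or roughly 10 mm down at the edge. Drawing back upward.

Emit:
{"method": "move_arm", "body": {"series": "0 0 0 0 0 -0.04 -1; 0 0 0 0 0.01 -0.1 -1; 0 0 0 0 0.015 -0.18 -1; 0 0 0 0 0.02 -0.28 -1; 0 0 0 0 0.03 -0.4 -1; 0 0 0 0 0.04 -0.55 -1; 0 0 0 0 0.05 -0.7 -1; 0 0 0 0 0.06 -0.85 -1"}}

```text
time: 12.3
tool_pos: [0.5094, 0.258, 0.2184]
tcp_rot: [1.974, 2.376, 0.095]
wrist_force: [-0.1, 0.0, 0.2]
width: 0.0
```

Emit:
{"method": "move_arm", "body": {"series": "0 0 0 0 0 -0.08 -1; 0 0 0 0 0 -0.12 -1; 0 0 0 0 0 -0.15 -1; 0 0 0 0 0 -0.15 -1; 0 0 0 0 0 -0.15 -1; 0 0 0 0 0 -0.15 -1; 0 0 0 0 0 -0.15 -1; 0 0 0 0 0 -0.15 -1"}}

```text
time: 13.1
tool_pos: [0.5079, 0.2576, 0.2311]
tcp_rot: [1.975, 2.377, 0.092]
wrist_force: [-0.4, 0.0, 0.3]
width: 0.001
```

Emit:
{"method": "move_arm", "body": {"series": "0 0 0 0 0 0 -1; 0 0 0 0 0 0 -1; 0 0 0 0 0 0 -1; 0 0 0 0 0 0 -1; 0 0 0 0 0 0 -1; 0 0 0 0 0 0 -1; 0 0 0 0 0 0 -1; 0 0 0 0 0 0 -1"}}

```text
time: 13.9
tool_pos: [0.508, 0.2577, 0.2315]
tcp_rot: [1.975, 2.377, 0.093]
wrist_force: [-0.3, 0.3, 0.1]
width: 0.001
```

```bash
python3 look.py l side wrist scene; python3 edge.py
```

```text
13.9 [0.508  0.2577 0.2315] [-0.28  0.25  0.13] 0.0012066739747840468
[[-0.183  0.98   0.077]
 [ 0.983  0.183  0.014]
 [-0.     0.078 -0.997]]
tip [0.5097 0.258  0.2096]
14.05
TL,TR [219 190] [300 190] [259.5 190. ]
0.11 width 0.06952106940310031 mid [0.51658321 0.26077282 0.11      ]
0.12 width 0.06657056367128687 mid [0.5126747  0.26001998 0.12      ]
side quad [[235, 225], [229, 246], [208, 257], [215, 238]]
```

View pics/l_side.png

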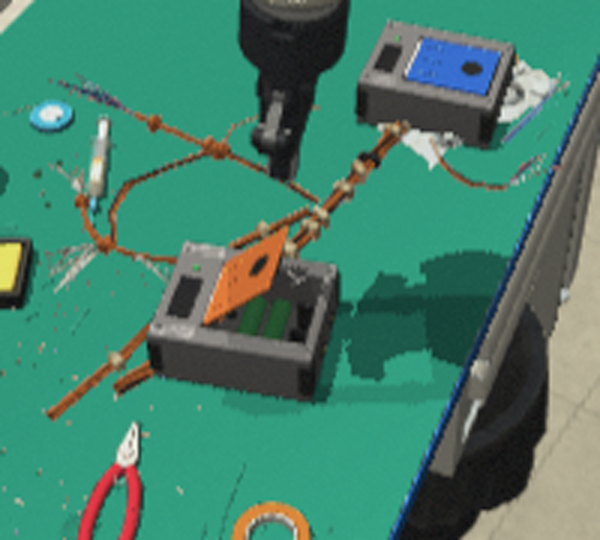

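View pics/l_wrist.png

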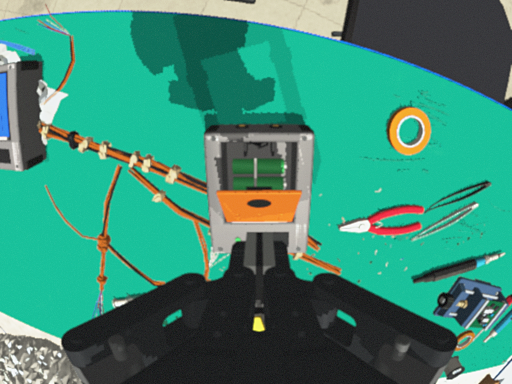

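The hatch outline in the side view matches the earlier fully open one corner for corner: (235,225), (229,246), (208,257), (215,238). The blue hatch is shut and nothing visible has moved. Handing in.

```bash
python3 -c "
from workcell import bot
print(bot.finish_job())"
```

```text
the job is handed in; nothing more can be done
None
```

The orange hatch is open and has been checked as asked, and I handed the job in at about 14 s of the 48 s allowed.

- **Press:** I pressed the pad once with the shut fingertips to its stop. The tip ended 6.5 mm below flush, where the force rose to about 11 N.
- **Open:** I backed off straight up and the hatch popped open. The raised edge measured 0.119 m above the bench, against about 0.120 m expected. It stood untouched for over two seconds.
- **Nudge:** I pushed the raised edge down about 10 mm (hatch at about 0.62 rad, judged from the side view) and drew back.

**Last checks:**
- The side-view outline of the hatch matched the earlier fully open one corner for corner.
- The wrist force was about zero, with the tip about 9 cm clear of the hatch.
- The blue hatch was shut.
- The cutter and tape roll looked undisturbed. I did not look again at the flux jar and tip tinner, which the arm never went near.

**Disagreements and surprises:**
- The first scene-camera fix differed from the side view by about 7 mm in y. The wrist view sided with the side camera, so I used those two.
- The nudge showed about 8 N with some sideways force (6 N), more than the 2 N spring alone. This was probably friction of the edge sliding on the tip.
- When I triangulated the raised edge, its two corners came out wrong because I paired them crosswise. Only the mid-point was used.

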